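# Fit out and blank off two duct take-offs for the leak test

## Robot

A 6-joint arm with a two-finger parallel gripper is mounted at the origin on a cart in front of the work surface, level with it; the furniture and walls round the work are solid. World frame = base frame: x ahead of the robot, y to its left, z up, the work surface at z = 0. Lengths are in m, angles in rad, forces in N, time in s.
With the tool pointing down it reaches from about 0.375 to 0.9 m from the base axis. Payload 3.1 kg.
Tool frame: the origin (TCP) lies on the centre line of the jaws, within the pads' length; the fingertips stand 8 mm ahead of it and the grasp point (between the pads) lies 11 mm behind it; z points along the fingers, y is the line along which they close (so a half turn about z gives the same grasp; the last joint's range is limited). The gripper opens to 85 mm and grips with 20 to 120 N. Pads are 22 mm wide; open, the fingers measure 114 mm over their backs; the gripper's body (76 mm by 85 mm) begins 54 mm behind the grasp point. The pads swing forward as they close: fully open they stand 13 mm farther back than shut.
Start: joints at [-1.466, 0.527, 1.433, -0, 1.181, -0.178], TCP at [0.175, -0.6, 0.239] pointing down, gripper open.
Joint ranges: [-3.08, 3.08], [-0.75, 2.2], [0.22, 2.44], [-1.43, 4.57], [0, 2.65], [-2.85, 2.85]. Speed limits (rad/s): [2.79, 2.79, 3.14, 3.14, 3.14, 3.14].

## Interface

Orientations are given as a unit quaternion [x, y, z, w].
In Python, from bench import bot, imaging, job_done gives the robot as it stands.
- The arm moves only by the tool play_rows, never from a script. Its argument "deltas" is a list of rows, each an object of numbers: "claw": the opening, from 0 (shut) to 1 (fully open); "x", "y", "z": the shift along the tool's x, y, z in cm; "wx", "wy", "wz": the turn, a rotation vector about the tool's x, y, z in degrees. A call has 1 to 12 rows; each row shifts and turns the commanded pose from where the row before left it, along the tool's axes as they then stand; what a row does not reach is not made up. A row lasts 1/8 s, in which the tool goes at most 62.5 mm and 10.7 degrees, less where a joint would pass 70% of its speed; a pose out of reach is approached as far as the arm can. A call with a gripper value outside its range is refused whole. The fingers move at their own pace and stop on an object; "newtons" is the grip in N (left out, the last holds). Time passes only in rows, so rows that do not move let the fingers close. It gives the time, the measured TCP pose, the force, the opening and the grip force at its end, in the units of the state.
- bot.read_state(): the state, without advancing time (a new reading comes with each control period).
- imaging.capture(name): name is "scene" or "top"; returns a dict with "image" (384x512x3 uint8, blue, green, red), "mtx" (3x3 intrinsics, pixels), "world_from_camera" (4x4, takes a point from camera to world coordinates). Camera axes: x right, y up, looking along -z (the intrinsics and any distortion apply to the point x, -y, -z); pixel columns grow to the right and rows downward; lengths in m; the calibration is good to about 2 mm. A picture is of the moment at which its call begins. There is no depth.
- job_done(): hands the job in; it is judged then, once.
The state is a dict: "clock": time; "q": joint angles; "qd": joint speeds; "tau": joint torques, N m; "tool_pos": TCP position; "tcp_rot": TCP orientation; "contact_force": force on the tool from outside, world axes, zero at the start; "wrist_torque": the same for the moment, N m; "grip_width": finger opening in m; "finger_force": force on a finger pad.
Only numpy, scipy, OpenCV 4.12 (cv2) and the standard library are available. Lean on these libraries where they do the work, as an engineer would, in place of code of your own. Each camera call takes 0.05 s, during which the arm holds its last target. There are 200 camera calls.

## Task

Get the two duct take-offs ready for the leak test: push the reducer down into the wide take-off and the straight nipple down into the narrow one, each fully home with its stop collar on the rim, and blank each of them off on top with the end cap that fits its open spigot, pushed fully down. The largest cap belongs to another job: leave it standing where it is.

Things in the scene. Friction and masses are not known exactly. Their poses are not given: they have to be found in the camera images.
- wide_takeoff: wider of two flanged duct take-offs screwed to the bench: an open galvanised pipe standing mouth up on a round riveted flange (90 mm across, 4 mm thick). Pipe 64 mm inside, 68 mm outside, flared at the mouth to 70 inside, 74 outside; rim 50 mm above the bench. Origin on the axis at bench level, z up.
- narrow_takeoff: narrower of the two take-offs, alike, but pipe 54 mm inside, 58 mm outside, flared at the mouth to 60 inside, 64 outside; flange 80 mm across; rim 50 mm above the bench; fixed. Origin on the axis at bench level, z up.
- reducer: duct reducer, 91 mm high, upright. From below: end 58 mm in diameter (lowest 6 mm tapered to 50); stop collar of 78 mm, 28 to 32 mm up; cone 58 to 40 mm; open spigot of 40 mm, 57 to 91 mm up, top 5 mm tapered to 35 (grip here; black seal rings are thin and soft, no resistance). Home in the wide take-off its origin is 22 mm above the bench. Origin: centre of underside, z up.
- nipple: straight duct nipple, 66 mm high, upright. From below: end 48 mm in diameter (lowest 6 mm tapered to 40); stop collar of 68 mm, 28 to 32 mm up; open spigot of 48 mm, 32 to 66 mm up, top 5 mm tapered to 43 (grip here; black seal rings are soft, no resistance). Home in the narrow take-off its origin is 22 mm above the bench. Origin: centre of underside, z up.
- small_cap: smallest of three round galvanised end caps, standing mouth down (hollow below, flat closed top): outside diameter 50 mm, 34 mm high, inside diameter 46 mm, 31 mm deep. Origin: centre of the lower edge, z up. Fits the reducer's 40 mm spigot; fully down, its roof rests on the spigot top and its lower edge is 60 mm above the reducer's underside (82 mm above the bench).
- middle_cap: middle one of three round galvanised end caps, standing mouth down (hollow below, flat closed top): outside diameter 58 mm, 34 mm high, inside diameter 54 mm, 31 mm deep. Origin: centre of the lower edge, z up. Fits the nipple's 48 mm spigot; fully down, its roof rests on the spigot top and its lower edge is 35 mm above the nipple's underside (57 mm above the bench).
- large_cap: largest of three round galvanised end caps, standing mouth down (hollow below, flat closed top): outside diameter 68 mm, 34 mm high, inside diameter 64 mm, 31 mm deep. Origin: centre of the lower edge, z up. It is not needed: leave it standing where it is.
There are look-alikes about, which are no part of the job. Leave any purple look-alike of the middle_cap alone. What is shaped like the small_cap but yellow is not meant.

How it is judged:
By the outcome, as a careful person would: the job done as asked, in the order asked, and still so for the second after the job is handed in, with the robot touching nothing.
It also fails if it takes over 120 s, if anything falls off the work surface, if the arm or the gripper's body presses on something with over 40 N, if the wrist force passes 120 N, or if a joint passes its speed limit or range.

## Working session

There is one attempt and no reset: what is moved stays moved. The work goes in short steps, Python scripts to look and compute and a tool call to move; the robot and the scene stay as the last step left them, time stands still between calls to the robot, and variables do not carry over. Pictures are saved under pics/ and viewed, at most 14 in all, crops included, and the job is handed in when it is done.

Besides the shell and the picture viewer there is one more tool, called after ">>>" as name(argument=value, ...) on one line, values as JSON. play_rows: Moves the arm, as the interface text tells. Its arguments: {"type":"object","properties":{"deltas":{"type":"array"},"newtons":{"type":"number"}},"required":["deltas"]}

```bash
ls; mkdir -p pics
python3 - <<'E'
from bench import bot, imaging
import cv2,numpy as np
s=bot.read_state(); print(s)
for n in("scene","top"):
    c=imaging.capture(n); cv2.imwrite(f"pics/{n}0.png",c["image"]); print(n,c["mtx"],c["world_from_camera"],[k for k in c])
E
```

```text
pics
{'clock': 0.0, 'q': array([-1.46547117e+00,  5.28430743e-01,  1.43390066e+00, -5.67793936e-05,
        1.18139956e+00, -1.78523010e-01]), 'qd': array([-2.00270370e-03,  8.65457623e-04, -1.29764225e-04, -1.24979503e-03,
       -2.23951738e-05,  1.97610039e-04]), 'tau': array([ 2.68511103e-04, -4.42349696e+01, -1.78027314e+01, -1.97132949e-04,
        8.37496365e-03, -1.98491148e-05]), 'tool_pos': array([ 0.17495739, -0.59928379,  0.23835589]), 'tcp_rot': array([ 9.89943576e-01,  1.41458729e-01,  1.28859961e-05, -1.06940184e-03]), 'contact_force': array([ 0.21983866,  0.19216763, -0.10519191]), 'wrist_torque': array([ 0.03318175, -0.02744397,  0.00920098]), 'finger_force': 0.0, 'grip_width': 0.08550994714924547}
scene [[463.20088069   0.         253.59673962]
 [  0.         463.20088069 195.42687834]
 [  0.           0.           1.        ]] [[-0.83161724  0.26676032 -0.4870849   0.07741028]
 [-0.55533135 -0.39241347  0.7332249   0.81956015]
 [ 0.00445663  0.88025598  0.47447818  0.54880919]
 [ 0.          0.          0.          1.        ]] ['image', 'mtx', 'world_from_camera']
top [[468.65096459   0.         261.9349823 ]
 [  0.         468.65096459 182.4741766 ]
 [  0.           0.           1.        ]] [[-0.02305953  0.9930322  -0.11556515  0.4192601 ]
 [-0.99965519 -0.02145085  0.01514465  0.04578604]
 [ 0.01256015  0.11587453  0.99318444  1.32418487]
 [ 0.          0.          0.          1.        ]] ['image', 'mtx', 'world_from_camera']
```

View pics/scene0.png

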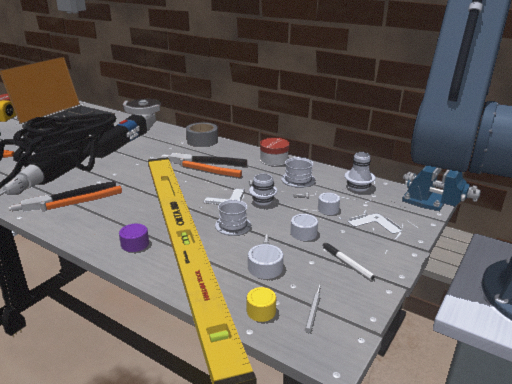

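View pics/top0.png

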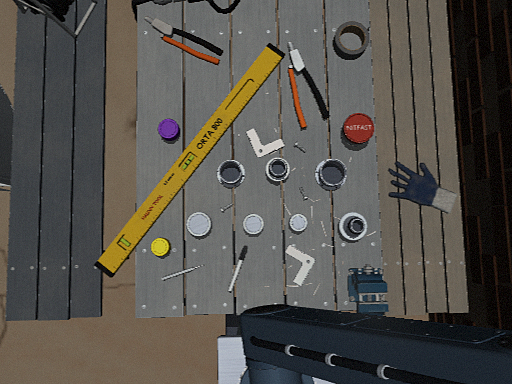

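The scene picture shows the narrow take-off (232,217), nipple (263,190), wide take-off (298,172), reducer (361,175) and caps, large (266,261), middle (304,228), small (329,204). In the top view these are narrow (231,173), nipple (277,169), wide (331,173), reducer (352,226), large (198,224), middle (253,225) and small (298,222). Look-alikes: purple (168,128) for the middle cap, yellow (160,247) for the small cap.

Run:
```python
import cv2,numpy as np
im=cv2.imread("pics/top0.png")
c=im[145:250,180:390]
cv2.imwrite("pics/crop.png",cv2.resize(c,None,fx=3.8,fy=3.8,interpolation=cv2.INTER_CUBIC))
im=cv2.imread("pics/scene0.png")
c=im[140:290,205:390]
cv2.imwrite("pics/crops.png",cv2.resize(c,None,fx=4,fy=4,interpolation=cv2.INTER_CUBIC))
```

```text
(no output)
```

View pics/crop.png

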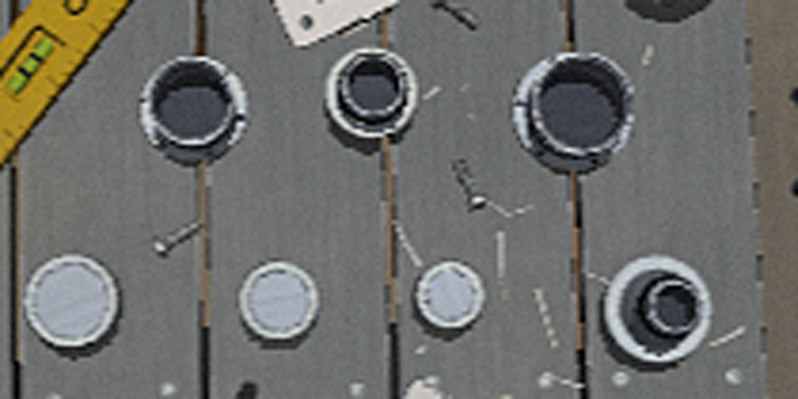

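View pics/crops.png

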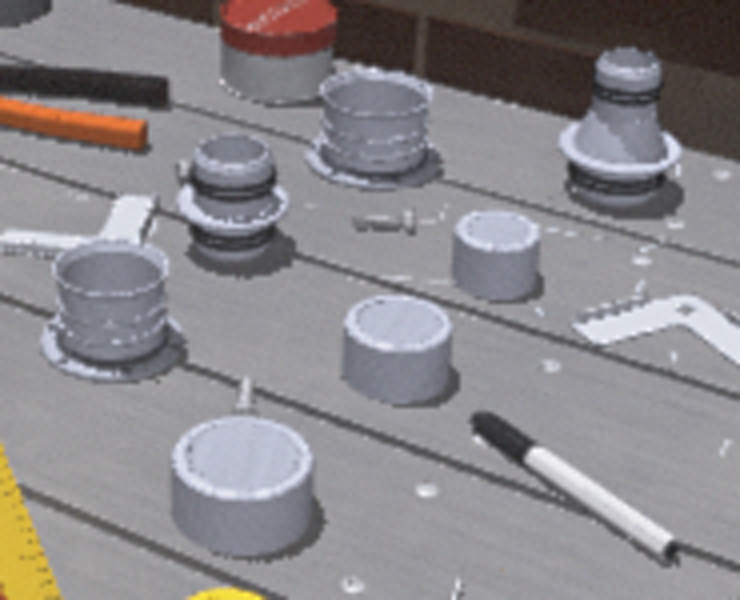

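The crops confirm the choice: three plain grey caps in a row in order of size, nipple between the take-offs, and reducer at the right. I will measure the bright rims and collars next and check by overlaying both views.

```bash
cat > h.py <<'E'
import cv2,numpy as np
def ray(c,u,v):
    d=np.linalg.inv(c["mtx"])@[u,v,1]; d=d*[1,-1,-1]
    T=np.array(c["world_from_camera"]); return T[:3,3],T[:3,:3]@d
def onplane(c,u,v,z):
    o,d=ray(c,u,v); return o+d*(z-o[2])/d[2]
def proj(c,P):
    T=np.array(c["world_from_camera"]); p=(np.atleast_2d(P)-T[:3,3])@T[:3,:3]*[1,-1,-1]
    p=p@c["mtx"].T; return p[:,:2]/p[:,2:]
def circ(x,y,z,D):
    a=np.linspace(0,2*np.pi,60); return np.c_[x+D/2*np.cos(a),y+D/2*np.sin(a),0*a+z]
def overlay(c,L,name,box,f=4):
    x0,y0,x1,y1=box
    im=cv2.resize(c["image"][y0:y1,x0:x1],None,fx=f,fy=f,interpolation=cv2.INTER_CUBIC)
    for (x,y,z,D) in L:
        p=(proj(c,circ(x,y,z,D))-[x0,y0]+.5)*f-.5
        cv2.polylines(im,[p.round().astype(int)],True,(0,0,255),1)
    cv2.imwrite(name,im)
E
python3 - <<'E'
from h import *
from bench import imaging
c=imaging.capture("top"); im=c["image"]; g=cv2.cvtColor(im,cv2.COLOR_BGR2GRAY)
seeds=dict(large=(198,224,.034),middle=(253,225,.034),small=(298,222,.034),reducer=(354,226,.032),nipple=(278,169,.032),wide=(332,173,.05),narrow=(231,172,.05))
for n,(u,v,z) in seeds.items():
    w=g[v-20:v+20,u-20:u+20]; m=cv2.resize(w,None,fx=4,fy=4,interpolation=cv2.INTER_CUBIC)
    t=(m>150).astype(np.uint8)
    k,_=cv2.findContours(t,cv2.RETR_EXTERNAL,cv2.CHAIN_APPROX_NONE)
    p=np.vstack([q for q in k if cv2.contourArea(q)>60])
    (a,b),r=cv2.minEnclosingCircle(p); e=cv2.fitEllipse(cv2.convexHull(p))
    to=lambda a,b:(u-20+(a+.5)/4-.5,v-20+(b+.5)/4-.5)
    for (A,B),d in (((a,b),2*r),(e[0],np.mean(e[1]))):
        U=to(A,B); P=onplane(c,*U,z); print(n,np.round(U,1),P.round(4),"D mm",round(d/4/468.65*1000*np.linalg.norm(P-c["world_from_camera"][:3,3])*.99,1))
E
```

```text
large [198.  223.5] [0.46   0.2038 0.034 ] D mm 66.8
large [198.1 223.7] [0.4596 0.2035 0.034 ] D mm 65.6
middle [253.  223.4] [0.4568 0.0533 0.034 ] D mm 55.9
middle [253.  223.5] [0.4566 0.0534 0.034 ] D mm 54.9
small [299.7 215.3] [ 0.4761 -0.0757  0.034 ] D mm 84.8
small [298.8 211. ] [ 0.488  -0.0737  0.034 ] D mm 89.2
reducer [357.4 231.4] [ 0.4285 -0.2332  0.032 ] D mm 118.6
reducer [356.1 235.8] [ 0.4165 -0.2291  0.032 ] D mm 116.3
nipple [271.4 163.1] [ 0.6234 -0.0015  0.032 ] D mm 110.6
nipple [272.8 162.5] [ 0.6249 -0.0056  0.032 ] D mm 92.1
wide [330.5 173.9] [ 0.5872 -0.1626  0.05  ] D mm 86.8
wide [331.2 172.5] [ 0.591  -0.1648  0.05  ] D mm 84.9
narrow [230.5 173.1] [0.5954 0.1119 0.05  ] D mm 77.1
narrow [230.6 172.5] [0.597  0.1117 0.05  ] D mm 74.5
```

Run:
```python
from h import *
from bench import imaging
c=imaging.capture("top"); s=imaging.capture("scene")
S=dict(large=(198,223.6,.034,[(.034,.068),(0,.068)]),middle=(253,223.5,.034,[(.034,.058),(0,.058)]),small=(298.4,223.2,.034,[(.034,.05),(0,.05)]),
reducer=(352.9,226.6,.032,[(.032,.078),(.091,.035),(0,.05)]),nipple=(277.9,169.5,.032,[(.032,.068),(.066,.043),(0,.04)]),
wide=(333.2,172.3,.05,[(.05,.074),(.004,.09)]),narrow=(230.5,171.3,.05,[(.05,.064),(.004,.08)]))
L=[]
for n,(u,v,z,cs) in S.items():
    P=onplane(c,u,v,z); print(n,P.round(4)); L+=[(P[0],P[1],zz,D) for zz,D in cs]
for n,u,v,z in(("red top",356.8,225.3,.091),("nip top",278.2,167.9,.066)): print(n,onplane(c,u,v,z).round(4))
overlay(c,L,"pics/o1.png",(185,145,385,250),4)
overlay(s,L,"pics/o2.png",(205,145,390,290),4)
```

```text
large [0.4598 0.2038 0.034 ]
middle [0.4566 0.0532 0.034 ]
small [ 0.4546 -0.0714  0.034 ]
reducer [ 0.442  -0.2215  0.032 ]
nipple [ 0.605  -0.0192  0.032 ]
wide [ 0.5914 -0.1702  0.05  ]
narrow [0.6002 0.1119 0.05  ]
red top [ 0.4441 -0.2197  0.091 ]
nip top [ 0.6045 -0.0185  0.066 ]
```

View pics/o1.png

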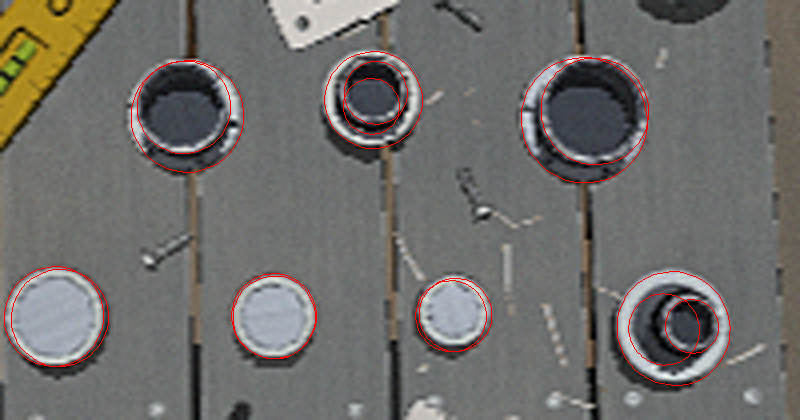

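View pics/o2.png

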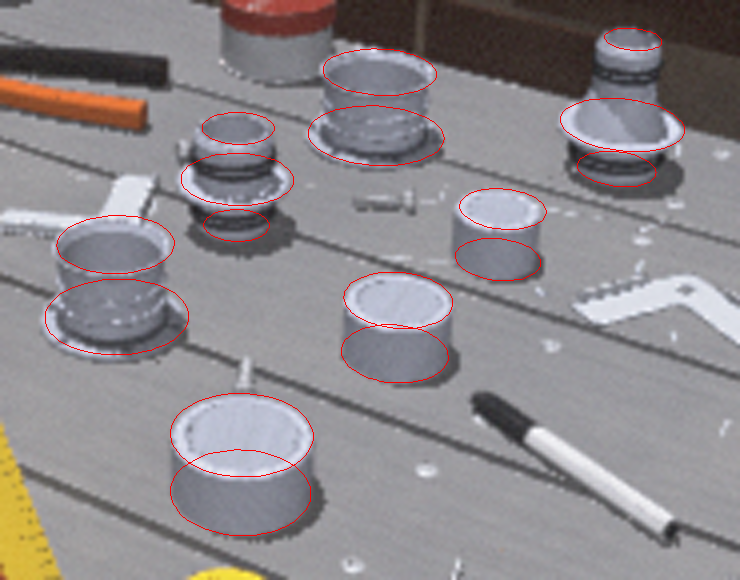

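Overlays agree in both views within about 2 mm. In the top crop, small-cap centre needs about 1 mm towards +y. Targets (x, y): reducer (.443,-.221), nipple (.605,-.019), wide (.592,-.169), narrow (.600,.113), small (.455,-.070), middle (.457,.053). First I'll align the tool with the world axes and go above the reducer.

>>> play_rows(deltas=[{"claw": 1, "wz": 8.15}, {"claw": 1, "wz": 8.15}, {"x": 2.68, "y": -3.79}, {"x": 2.68, "y": -3.79}, {"x": 2.68, "y": -3.79}, {"x": 2.68, "y": -3.79}, {"x": 2.68, "y": -3.79}, {"x": 2.68, "y": -3.79}, {"x": 2.68, "y": -3.79}, {"x": 2.68, "y": -3.79}, {"x": 2.68, "y": -3.79}, {"x": 2.68, "y": -3.79}], newtons=60)

```text
schema error: expected keys claw, x, y, z, wx, wy, wz
```

```bash
cat > d.py <<'E'
import sys,numpy as np
from scipy.spatial.transform import Rotation as R
from bench import bot
s=bot.read_state(); r=R.from_quat(s["tcp_rot"]); t=np.array([float(a) for a in sys.argv[1:4]])
print("clock",s["clock"],"pos",s["tool_pos"].round(4),"q",s["q"].round(2),"F",s["contact_force"].round(1),"w",s["grip_width"].round(4),"ff",round(float(s["finger_force"]),1))
print("delta cm",(r.inv().apply(t-s["tool_pos"])*100).round(2),"rot deg",np.degrees((r.inv()*R.from_quat([1,0,0,0])).as_rotvec()).round(2))
E
python3 d.py .443 -.221 .067
```

```text
Traceback (most recent call last):
  File "d.py", line 5, in <module>
    print("clock",s["clock"],"pos",s["tool_pos"].round(4),"q",s["q"].round(2),"F",s["contact_force"].round(1),"w",s["grip_width"].round(4),"ff",round(float(s["finger_force"]),1))
                                                                                                                  ^^^^^^^^^^^^^^^^^^^^^
AttributeError: 'float' object has no attribute 'round'
```

All seven keys are needed.

>>> play_rows(deltas=[{"claw": 1, "x": 0, "y": 0, "z": 0, "wx": 0, "wy": 0, "wz": 8.15}, {"claw": 1, "x": 0, "y": 0, "z": 0, "wx": 0, "wy": 0, "wz": 8.15}, {"claw": 1, "x": 2.68, "y": -3.79, "z": 0, "wx": 0, "wy": 0, "wz": 0}, {"claw": 1, "x": 2.68, "y": -3.79, "z": 0, "wx": 0, "wy": 0, "wz": 0}, {"claw": 1, "x": 2.68, "y": -3.79, "z": 0, "wx": 0, "wy": 0, "wz": 0}, {"claw": 1, "x": 2.68, "y": -3.79, "z": 0, "wx": 0, "wy": 0, "wz": 0}, {"claw": 1, "x": 2.68, "y": -3.79, "z": 0, "wx": 0, "wy": 0, "wz": 0}, {"claw": 1, "x": 2.68, "y": -3.79, "z": 0, "wx": 0, "wy": 0, "wz": 0}, {"claw": 1, "x": 2.68, "y": -3.79, "z": 0, "wx": 0, "wy": 0, "wz": 0}, {"claw": 1, "x": 2.68, "y": -3.79, "z": 0, "wx": 0, "wy": 0, "wz": 0}, {"claw": 1, "x": 2.68, "y": -3.79, "z": 0, "wx": 0, "wy": 0, "wz": 0}, {"claw": 1, "x": 2.68, "y": -3.79, "z": 0, "wx": 0, "wy": 0, "wz": 0}], newtons=60)

```text
clock: 1.75
tool_pos: [0.4441, -0.2199, 0.2395]
tcp_rot: [1.0, -0.0, 0.0, 0.0]
contact_force: [-0.3, 1.0, 0.0]
grip_width: 0.0856
finger_force: 0.0
```

```bash
sed -i 's/s\["grip_width"\].round(4)/round(float(s["grip_width"]),4)/' d.py
python3 d.py .443 -.221 .067
```

```text
clock 1.75 pos [ 0.4441 -0.2199  0.2395] q [-0.69  0.35  1.75  0.    1.04  0.89] F [-0.3  1.   0. ] w 0.0856 ff 0.0
delta cm [-0.12  0.1  17.25] rot deg [ 0.02 -0.02 -0.05]
```

>>> play_rows(deltas=[{"claw": 1, "x": -0.12, "y": 0.1, "z": 4, "wx": 0, "wy": 0, "wz": 0}, {"claw": 1, "x": 0, "y": 0, "z": 4, "wx": 0, "wy": 0, "wz": 0}, {"claw": 1, "x": 0, "y": 0, "z": 4, "wx": 0, "wy": 0, "wz": 0}, {"claw": 1, "x": 0, "y": 0, "z": 3, "wx": 0, "wy": 0, "wz": 0}, {"claw": 1, "x": 0, "y": 0, "z": 2.2, "wx": 0, "wy": 0, "wz": 0}, {"claw": 1, "x": 0, "y": 0, "z": 0, "wx": 0, "wy": 0, "wz": 0}, {"claw": 0.3, "x": 0, "y": 0, "z": 0, "wx": 0, "wy": 0, "wz": 0}, {"claw": 0.3, "x": 0, "y": 0, "z": 0, "wx": 0, "wy": 0, "wz": 0}, {"claw": 0.3, "x": 0, "y": 0, "z": 0, "wx": 0, "wy": 0, "wz": 0}, {"claw": 0.3, "x": 0, "y": 0, "z": 0, "wx": 0, "wy": 0, "wz": 0}, {"claw": 0.3, "x": 0, "y": 0, "z": 0, "wx": 0, "wy": 0, "wz": 0}, {"claw": 0.3, "x": 0, "y": 0, "z": 0, "wx": 0, "wy": 0, "wz": 0}], newtons=60)

```text
clock: 3.25
tool_pos: [0.4426, -0.2224, 0.0686]
tcp_rot: [1.0, -0.0, 0.001, 0.001]
contact_force: [-0.6, 1.0, 5.4]
grip_width: 0.0387
finger_force: 59.6
```

```bash
python3 d.py .592 -.169 .24
```

```text
clock 3.25 pos [ 0.4426 -0.2224  0.0686] q [-0.69  0.64  1.89  0.    0.6   0.88] F [-0.6  1.   5.4] w 0.0387 ff 59.6
delta cm [ 14.96  -5.32 -17.12] rot deg [ 0.07 -0.1  -0.04]
```

>>> play_rows(deltas=[{"claw": 0.3, "x": 0, "y": 0, "z": -2, "wx": 0, "wy": 0, "wz": 0}, {"claw": 0.3, "x": 0, "y": 0, "z": -4, "wx": 0, "wy": 0, "wz": 0}, {"claw": 0.3, "x": 0, "y": 0, "z": -4, "wx": 0, "wy": 0, "wz": 0}, {"claw": 0.3, "x": 0, "y": 0, "z": -2, "wx": 0, "wy": 0, "wz": 0}, {"claw": 0.3, "x": 3, "y": -1.06, "z": 0, "wx": 0, "wy": 0, "wz": 0}, {"claw": 0.3, "x": 3, "y": -1.06, "z": 0, "wx": 0, "wy": 0, "wz": 0}, {"claw": 0.3, "x": 3, "y": -1.06, "z": 0, "wx": 0, "wy": 0, "wz": 0}, {"claw": 0.3, "x": 3, "y": -1.06, "z": 0, "wx": 0, "wy": 0, "wz": 0}, {"claw": 0.3, "x": 2.96, "y": -1.06, "z": 0, "wx": 0, "wy": 0, "wz": 0}, {"claw": 0.3, "x": 0, "y": 0, "z": 0, "wx": 0, "wy": 0, "wz": 0}])

```text
clock: 4.5
tool_pos: [0.5933, -0.1684, 0.1873]
tcp_rot: [1.0, 0.001, 0.001, 0.0]
contact_force: [-0.3, 0.1, -3.1]
grip_width: 0.0382
finger_force: 61.0
```

```bash
python3 d.py .592 -.169 .091
python3 - <<'E'
from h import *
from bench import imaging
s=imaging.capture("scene"); t=imaging.capture("top")
cv2.imwrite("pics/g1.png",np.hstack([cv2.resize(s["image"][60:220,240:400],None,fx=2.5,fy=2.5),cv2.resize(t["image"][130:230,290:390],None,fx=4,fy=4)]))
E
```

```text
clock 4.5 pos [ 0.5933 -0.1684  0.1873] q [-0.46  0.58  1.51  0.    1.06  1.11] F [-0.3  0.1 -3.1] w 0.0382 ff 61.0
delta cm [-0.15  0.06  9.63] rot deg [ 0.03 -0.08  0.09]
```

View pics/g1.png

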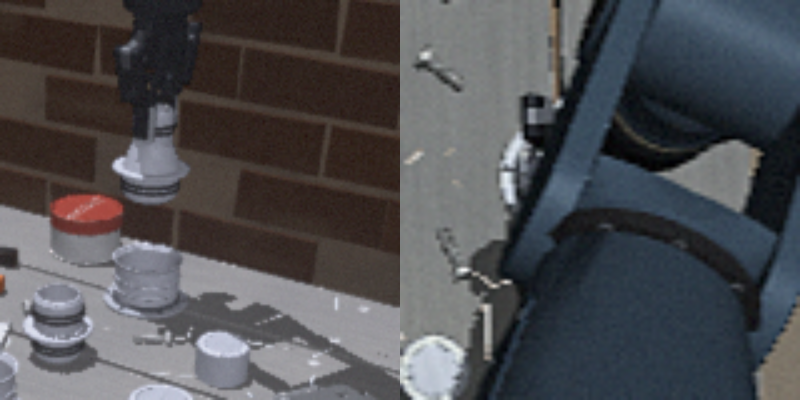

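The reducer hangs upright over the wide take-off: reducer axis about (151,190) and mouth about (147,258) in the left panel. Descending.

>>> play_rows(deltas=[{"claw": 0.3, "x": -0.15, "y": 0.05, "z": 2, "wx": 0, "wy": 0, "wz": 0}, {"claw": 0.3, "x": 0, "y": 0, "z": 2, "wx": 0, "wy": 0, "wz": 0}, {"claw": 0.3, "x": 0, "y": 0, "z": 1.5, "wx": 0, "wy": 0, "wz": 0}, {"claw": 0.3, "x": 0, "y": 0, "z": 0.7, "wx": 0, "wy": 0, "wz": 0}, {"claw": 0.3, "x": 0, "y": 0, "z": 0.7, "wx": 0, "wy": 0, "wz": 0}, {"claw": 0.3, "x": 0, "y": 0, "z": 0.7, "wx": 0, "wy": 0, "wz": 0}, {"claw": 0.3, "x": 0, "y": 0, "z": 0.7, "wx": 0, "wy": 0, "wz": 0}], newtons=80)

```text
clock: 5.48
tool_pos: [0.5905, -0.1698, 0.1042]
tcp_rot: [1.0, -0.0, 0.0, 0.0]
contact_force: [1.1, -0.3, -2.3]
grip_width: 0.0382
finger_force: 80.4
```

```bash
python3 d.py .592 -.169 .0906
```

```text
clock 5.475 pos [ 0.5905 -0.1698  0.1042] q [-0.46  0.69  1.57  0.    0.89  1.11] F [ 1.1 -0.3 -2.3] w 0.0382 ff 80.4
delta cm [ 0.15 -0.09  1.36] rot deg [ 0.02 -0.04 -0.04]
```

Inside with no contact force. Going on down to the collar.

>>> play_rows(deltas=[{"claw": 0.3, "x": 0.1, "y": -0.05, "z": 0.5, "wx": 0, "wy": 0, "wz": 0}, {"claw": 0.3, "x": 0, "y": 0, "z": 0.4, "wx": 0, "wy": 0, "wz": 0}, {"claw": 0.3, "x": 0, "y": 0, "z": 0.3, "wx": 0, "wy": 0, "wz": 0}, {"claw": 0.3, "x": 0, "y": 0, "z": 0.2, "wx": 0, "wy": 0, "wz": 0}, {"claw": 0.3, "x": 0, "y": 0, "z": 0.1, "wx": 0, "wy": 0, "wz": 0}, {"claw": 0.3, "x": 0, "y": 0, "z": 0, "wx": 0, "wy": 0, "wz": 0}])

```text
clock: 6.22
tool_pos: [0.5914, -0.1692, 0.091]
tcp_rot: [1.0, -0.0, 0.0, 0.0]
contact_force: [-2.0, 2.0, 7.1]
grip_width: 0.0381
finger_force: 81.0
```

```bash
python3 d.py .592 -.169 .0906
```

```text
clock 6.225 pos [ 0.5914 -0.1692  0.091 ] q [-0.46  0.71  1.57 -0.    0.86  1.11] F [-2.   2.   7.1] w 0.0381 ff 81.0
delta cm [ 0.06 -0.02  0.04] rot deg [ 0.02 -0.05 -0.03]
```

>>> play_rows(deltas=[{"claw": 0.3, "x": 0, "y": 0, "z": 0.1, "wx": 0, "wy": 0, "wz": 0}, {"claw": 0.3, "x": 0, "y": 0, "z": 0, "wx": 0, "wy": 0, "wz": 0}])

```text
clock: 6.48
tool_pos: [0.5915, -0.1691, 0.0909]
tcp_rot: [1.0, -0.0, 0.001, 0.0]
contact_force: [-3.4, 2.5, 10.6]
grip_width: 0.038
finger_force: 81.4
```

>>> play_rows(deltas=[{"claw": 1, "x": 0, "y": 0, "z": 0, "wx": 0, "wy": 0, "wz": 0}, {"claw": 1, "x": 0, "y": 0, "z": 0, "wx": 0, "wy": 0, "wz": 0}, {"claw": 1, "x": 0, "y": 0, "z": 0, "wx": 0, "wy": 0, "wz": 0}, {"claw": 1, "x": 0, "y": 0, "z": 0, "wx": 0, "wy": 0, "wz": 0}, {"claw": 1, "x": 0, "y": 0, "z": -3, "wx": 0, "wy": 0, "wz": 0}, {"claw": 1, "x": 0, "y": 0, "z": -5, "wx": 0, "wy": 0, "wz": 0}, {"claw": 1, "x": 0, "y": 0, "z": -3, "wx": 0, "wy": 0, "wz": 0}, {"claw": 1, "x": 0.45, "y": -5, "z": 0, "wx": 0, "wy": 0, "wz": 0}, {"claw": 1, "x": 0.45, "y": -5, "z": 0, "wx": 0, "wy": 0, "wz": 0}, {"claw": 1, "x": 0.45, "y": -5, "z": 0, "wx": 0, "wy": 0, "wz": 0}, {"claw": 1, "x": 0, "y": 0, "z": 0, "wx": 0, "wy": 0, "wz": 0}])

```text
clock: 7.85
tool_pos: [0.6044, -0.0156, 0.1981]
tcp_rot: [1.0, 0.002, -0.0, -0.0]
contact_force: [-0.3, -1.7, -0.4]
grip_width: 0.0852
finger_force: 0.0
```

```bash
python3 d.py .605 -.019 .044
python3 - <<'E'
from h import *
from bench import imaging
s=imaging.capture("scene"); 
x,y=.592,-.169
overlay(s,[(x,y,.054,.078),(x,y,.113,.035),(x,y,.004,.09),(.605,-.019,.032,.068)],"pics/g2.png",(240,100,400,220),4)
E
```

```text
clock 7.85 pos [ 0.6044 -0.0156  0.1981] q [-0.21  0.55  1.53  0.    1.07  1.36] F [-0.3 -1.7 -0.4] w 0.0852 ff 0.0
delta cm [ 0.07  0.35 15.41] rot deg [-0.05  0.05  0.25]
```

View pics/g2.png

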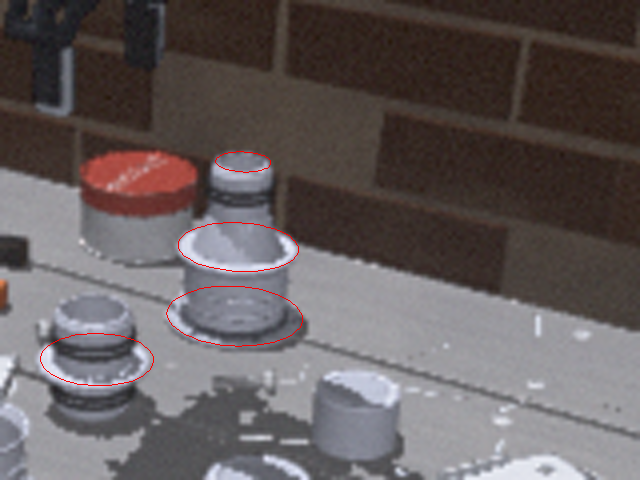

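The reducer is home: its collar and top coincide with the predicted circles at about (238,246) and (243,161). Now the nipple.

>>> play_rows(deltas=[{"claw": 1, "x": 0.07, "y": 0.3, "z": 4, "wx": 0, "wy": 0, "wz": 0}, {"claw": 1, "x": 0, "y": 0, "z": 4, "wx": 0, "wy": 0, "wz": 0}, {"claw": 1, "x": 0, "y": 0, "z": 4, "wx": 0, "wy": 0, "wz": 0}, {"claw": 1, "x": 0, "y": 0, "z": 3.2, "wx": 0, "wy": 0, "wz": 0}, {"claw": 1, "x": 0, "y": 0, "z": 0, "wx": 0, "wy": 0, "wz": 0}, {"claw": 1, "x": 0, "y": 0, "z": 0, "wx": 0, "wy": 0, "wz": 0}, {"claw": 0.4, "x": 0, "y": 0, "z": 0, "wx": 0, "wy": 0, "wz": 0}, {"claw": 0.4, "x": 0, "y": 0, "z": 0, "wx": 0, "wy": 0, "wz": 0}, {"claw": 0.4, "x": 0, "y": 0, "z": 0, "wx": 0, "wy": 0, "wz": 0}, {"claw": 0.4, "x": 0, "y": 0, "z": 0, "wx": 0, "wy": 0, "wz": 0}, {"claw": 0.4, "x": 0, "y": 0, "z": 0, "wx": 0, "wy": 0, "wz": 0}])

```text
clock: 9.28
tool_pos: [0.6069, -0.0224, 0.0481]
tcp_rot: [1.0, -0.0, 0.002, 0.0]
contact_force: [-0.0, -0.3, 6.4]
grip_width: 0.0451
finger_force: 83.0
```

```bash
python3 d.py .6005 .1125 .24
```

```text
clock 9.275 pos [ 0.6069 -0.0224  0.0481] q [-0.22  0.76  1.61  0.    0.76  1.35] F [-0.  -0.3  6.4] w 0.0451 ff 83.0
delta cm [ -0.58 -13.48 -19.21] rot deg [ 0.04 -0.2  -0.03]
```

>>> play_rows(deltas=[{"claw": 0.4, "x": 0, "y": 0, "z": -2, "wx": 0, "wy": 0, "wz": 0}, {"claw": 0.4, "x": 0, "y": 0, "z": -4, "wx": 0, "wy": 0, "wz": 0}, {"claw": 0.4, "x": 0, "y": 0, "z": -4, "wx": 0, "wy": 0, "wz": 0}, {"claw": 0.4, "x": 0, "y": 0, "z": -2, "wx": 0, "wy": 0, "wz": 0}, {"claw": 0.4, "x": -0.1, "y": -3, "z": 0, "wx": 0, "wy": 0, "wz": 0}, {"claw": 0.4, "x": -0.1, "y": -3, "z": 0, "wx": 0, "wy": 0, "wz": 0}, {"claw": 0.4, "x": -0.1, "y": -3, "z": 0, "wx": 0, "wy": 0, "wz": 0}, {"claw": 0.4, "x": -0.1, "y": -3, "z": 0, "wx": 0, "wy": 0, "wz": 0}, {"claw": 0.4, "x": 0, "y": -1.5, "z": 0, "wx": 0, "wy": 0, "wz": 0}, {"claw": 0.4, "x": 0, "y": 0, "z": 0, "wx": 0, "wy": 0, "wz": 0}, {"claw": 0.4, "x": 0, "y": 0, "z": 0, "wx": 0, "wy": 0, "wz": 0}])

```text
clock: 10.65
tool_pos: [0.6017, 0.1119, 0.1663]
tcp_rot: [1.0, -0.001, -0.0, 0.0]
contact_force: [-0.7, 0.9, -0.5]
grip_width: 0.045
finger_force: 82.1
```

```bash
python3 d.py .6025 .1125 .070
python3 - <<'E'
from h import *
from bench import imaging,bot
s=imaging.capture("scene"); x,y,z=bot.read_state()["tool_pos"]
z0=z-.0481; print(z0); x-=.002
overlay(s,[(x,y,z0+.032,.068),(x,y,z0,.04),(.6005,.1125,.05,.064)],"pics/g3.png",(170,90,330,240),4)
E
```

```text
clock 10.65 pos [0.6017 0.1119 0.1663] q [ 0.    0.6   1.53 -0.    1.01  1.57] F [-0.7  0.9 -0.5] w 0.045 ff 82.1
delta cm [ 0.08 -0.07  9.63] rot deg [ 0.03  0.   -0.06]
0.1181966677629872
```

View pics/g3.png

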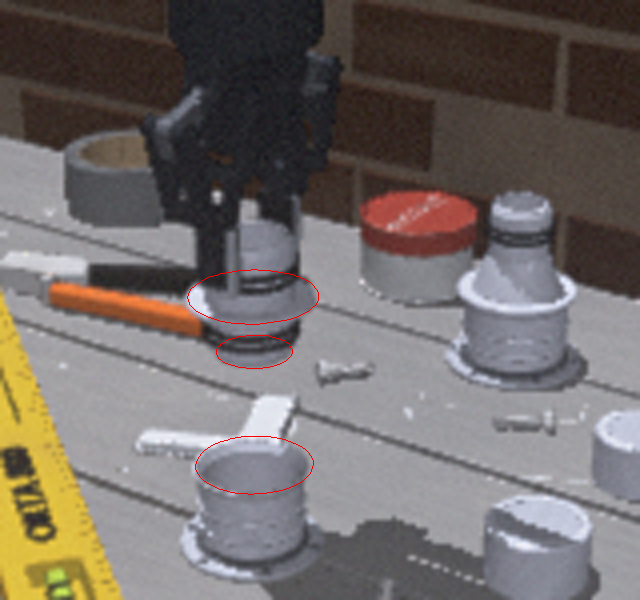

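The nipple is held upright and matches the prediction: collar at about (253,297), narrow mouth at about (254,465). Descending.

>>> play_rows(deltas=[{"claw": 0.4, "x": 0.08, "y": -0.07, "z": 2, "wx": 0, "wy": 0, "wz": 0}, {"claw": 0.4, "x": 0, "y": 0, "z": 2, "wx": 0, "wy": 0, "wz": 0}, {"claw": 0.4, "x": 0, "y": 0, "z": 1.5, "wx": 0, "wy": 0, "wz": 0}, {"claw": 0.4, "x": 0, "y": 0, "z": 0.8, "wx": 0, "wy": 0, "wz": 0}, {"claw": 0.4, "x": 0, "y": 0, "z": 0.8, "wx": 0, "wy": 0, "wz": 0}, {"claw": 0.4, "x": 0, "y": 0, "z": 0.7, "wx": 0, "wy": 0, "wz": 0}, {"claw": 0.4, "x": 0, "y": 0, "z": 0.7, "wx": 0, "wy": 0, "wz": 0}, {"claw": 0.4, "x": 0, "y": 0, "z": 0.5, "wx": 0, "wy": 0, "wz": 0}, {"claw": 0.4, "x": 0, "y": 0, "z": 0.3, "wx": 0, "wy": 0, "wz": 0}, {"claw": 0.4, "x": 0, "y": 0, "z": 0.2, "wx": 0, "wy": 0, "wz": 0}, {"claw": 0.4, "x": 0, "y": 0, "z": 0, "wx": 0, "wy": 0, "wz": 0}])

```text
clock: 12.08
tool_pos: [0.6024, 0.1135, 0.0713]
tcp_rot: [1.0, -0.0, -0.0, -0.0]
contact_force: [0.6, -0.1, -1.2]
grip_width: 0.045
finger_force: 82.1
```

```bash
python3 d.py .6025 .1125 .070
```

```text
clock 12.075 pos [0.6024 0.1135 0.0713] q [0.   0.73 1.59 0.   0.82 1.58] F [ 0.6 -0.1 -1.2] w 0.045 ff 82.1
delta cm [0.01 0.1  0.13] rot deg [-0.    0.   -0.04]
```

>>> play_rows(deltas=[{"claw": 0.4, "x": 0, "y": 0, "z": 0.15, "wx": 0, "wy": 0, "wz": 0}, {"claw": 0.4, "x": 0, "y": 0, "z": 0.1, "wx": 0, "wy": 0, "wz": 0}, {"claw": 0.4, "x": 0, "y": 0, "z": 0.05, "wx": 0, "wy": 0, "wz": 0}, {"claw": 0.4, "x": 0, "y": 0, "z": 0, "wx": 0, "wy": 0, "wz": 0}])

```text
clock: 12.58
tool_pos: [0.6027, 0.1135, 0.07]
tcp_rot: [1.0, -0.0, 0.001, 0.0]
contact_force: [-1.5, 0.1, 8.8]
grip_width: 0.045
finger_force: 83.3
```

The nipple is seated. Release, then go above the small cap.

>>> play_rows(deltas=[{"claw": 1, "x": 0, "y": 0, "z": 0, "wx": 0, "wy": 0, "wz": 0}, {"claw": 1, "x": 0, "y": 0, "z": 0, "wx": 0, "wy": 0, "wz": 0}, {"claw": 1, "x": 0, "y": 0, "z": 0, "wx": 0, "wy": 0, "wz": 0}, {"claw": 1, "x": 0, "y": 0, "z": -3, "wx": 0, "wy": 0, "wz": 0}, {"claw": 1, "x": 0, "y": 0, "z": -5, "wx": 0, "wy": 0, "wz": 0}, {"claw": 1, "x": 0, "y": 0, "z": -3, "wx": 0, "wy": 0, "wz": 0}, {"claw": 1, "x": -2.96, "y": 3.67, "z": 0, "wx": 0, "wy": 0, "wz": 0}, {"claw": 1, "x": -2.96, "y": 3.67, "z": 0, "wx": 0, "wy": 0, "wz": 0}, {"claw": 1, "x": -2.96, "y": 3.67, "z": 0, "wx": 0, "wy": 0, "wz": 0}, {"claw": 1, "x": -2.96, "y": 3.67, "z": 0, "wx": 0, "wy": 0, "wz": 0}, {"claw": 1, "x": -2.96, "y": 3.67, "z": 0, "wx": 0, "wy": 0, "wz": 0}, {"claw": 1, "x": 0, "y": 0, "z": 0, "wx": 0, "wy": 0, "wz": 0}])

```text
clock: 14.08
tool_pos: [0.4525, -0.0715, 0.1782]
tcp_rot: [1.0, -0.003, -0.001, -0.0]
contact_force: [-0.2, -0.4, 0.4]
grip_width: 0.0856
finger_force: 0.0
```

```bash
python3 d.py .455 -.070 .017
python3 - <<'E'
from h import *
from bench import imaging
s=imaging.capture("scene")
L=[(.6005,.1125,.054,.068),(.6005,.1125,.088,.043),(.455,-.07,.034,.05),(.457,.053,.034,.058),(.592,-.169,.054,.078)]
overlay(s,L,"pics/g4.png",(190,100,350,250),4)
E
```

```text
clock 14.075 pos [ 0.4525 -0.0715  0.1782] q [-0.4   0.4   1.9  -0.    0.84  1.17] F [-0.2 -0.4  0.4] w 0.0856 ff 0.0
delta cm [ 0.28 -0.14 16.12] rot deg [-0.03  0.1  -0.3 ]
```

View pics/g4.png

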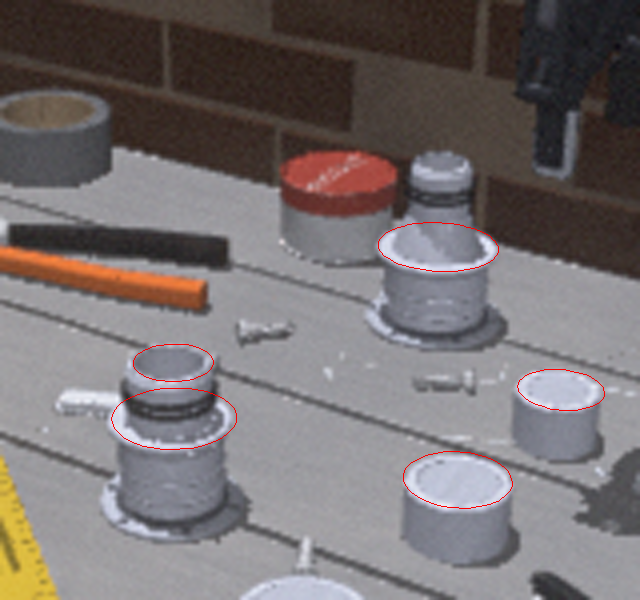

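Both parts are home: nipple collar (174,418) and top (173,363), reducer collar (438,246). Down onto the small cap.

>>> play_rows(deltas=[{"claw": 1, "x": 0.25, "y": -0.14, "z": 4, "wx": 0, "wy": 0, "wz": -0.3}, {"claw": 1, "x": 0, "y": 0, "z": 4, "wx": 0, "wy": 0, "wz": 0}, {"claw": 1, "x": 0, "y": 0, "z": 4, "wx": 0, "wy": 0, "wz": 0}, {"claw": 1, "x": 0, "y": 0, "z": 2.5, "wx": 0, "wy": 0, "wz": 0}, {"claw": 1, "x": 0, "y": 0, "z": 1.5, "wx": 0, "wy": 0, "wz": 0}, {"claw": 1, "x": 0, "y": 0, "z": 0, "wx": 0, "wy": 0, "wz": 0}, {"claw": 0.4, "x": 0, "y": 0, "z": 0, "wx": 0, "wy": 0, "wz": 0}, {"claw": 0.4, "x": 0, "y": 0, "z": 0, "wx": 0, "wy": 0, "wz": 0}, {"claw": 0.4, "x": 0, "y": 0, "z": 0, "wx": 0, "wy": 0, "wz": 0}, {"claw": 0.4, "x": 0, "y": 0, "z": 0, "wx": 0, "wy": 0, "wz": 0}, {"claw": 0.4, "x": 0, "y": 0, "z": 0, "wx": 0, "wy": 0, "wz": 0}], newtons=60)

```text
clock: 15.5
tool_pos: [0.4576, -0.0687, 0.0199]
tcp_rot: [1.0, 0.002, 0.001, 0.0]
contact_force: [-0.6, 1.4, 6.9]
grip_width: 0.0488
finger_force: 60.5
```

```bash
python3 d.py .592 -.169 .2
```

```text
clock 15.5 pos [ 0.4576 -0.0687  0.0199] q [-0.39  0.73  1.99  0.    0.42  1.17] F [-0.6  1.4  6.9] w 0.0488 ff 60.5
delta cm [ 13.45  10.1  -17.97] rot deg [ 0.05 -0.15  0.25]
```

>>> play_rows(deltas=[{"claw": 0.4, "x": 0, "y": 0, "z": -2, "wx": 0, "wy": 0, "wz": 0}, {"claw": 0.4, "x": 0, "y": 0, "z": -4, "wx": 0, "wy": 0, "wz": 0}, {"claw": 0.4, "x": 0, "y": 0, "z": -4, "wx": 0, "wy": 0, "wz": 0}, {"claw": 0.4, "x": 0, "y": 0, "z": -4, "wx": 0, "wy": 0, "wz": 0}, {"claw": 0.4, "x": 0, "y": 0, "z": -2, "wx": 0, "wy": 0, "wz": 0}, {"claw": 0.4, "x": 2.74, "y": 2, "z": 0, "wx": 0, "wy": 0, "wz": 0}, {"claw": 0.4, "x": 2.74, "y": 2, "z": 0, "wx": 0, "wy": 0, "wz": 0}, {"claw": 0.4, "x": 2.74, "y": 2, "z": 0, "wx": 0, "wy": 0, "wz": 0}, {"claw": 0.4, "x": 2.74, "y": 2, "z": 0, "wx": 0, "wy": 0, "wz": 0}, {"claw": 0.4, "x": 2.74, "y": 2, "z": 0, "wx": 0, "wy": 0, "wz": 0}, {"claw": 0.4, "x": 0, "y": 0, "z": 0, "wx": 0, "wy": 0, "wz": 0}, {"claw": 0.4, "x": 0, "y": 0, "z": 0, "wx": 0, "wy": 0, "wz": 0}])

```text
clock: 17.0
tool_pos: [0.593, -0.1673, 0.1784]
tcp_rot: [1.0, 0.002, -0.001, -0.0]
contact_force: [-0.4, 0.3, -1.2]
grip_width: 0.0484
finger_force: 62.1
```

```bash
python3 d.py .5945 -.169 .102
python3 - <<'E'
from h import *
from bench import imaging,bot
s=imaging.capture("scene"); x,y,z=bot.read_state()["tool_pos"]
z0=z-.0199; print(z0); x-=.0026
overlay(s,[(x,y,z0,.05),(.592,-.169,.113,.035)],"pics/g5.png",(240,80,360,200),4)
E
```

```text
clock 17.0 pos [ 0.593  -0.1673  0.1784] q [-0.46  0.59  1.51  0.    1.04  1.11] F [-0.4  0.3 -1.2] w 0.0484 ff 62.1
delta cm [0.16 0.17 7.64] rot deg [-0.05  0.09  0.25]
0.15840561782181145
```

View pics/g5.png

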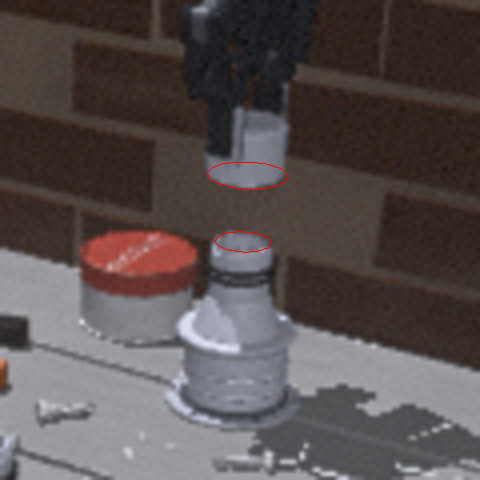

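The small cap's lower edge at (247,175) matches its predicted circle and the spigot is at (242,242). Lowering it with the small correction.

>>> play_rows(deltas=[{"claw": 0.4, "x": 0.15, "y": 0.15, "z": 2, "wx": 0, "wy": 0, "wz": 0}, {"claw": 0.4, "x": 0, "y": 0, "z": 1.5, "wx": 0, "wy": 0, "wz": 0}, {"claw": 0.4, "x": 0, "y": 0, "z": 0.8, "wx": 0, "wy": 0, "wz": 0}, {"claw": 0.4, "x": 0, "y": 0, "z": 0.7, "wx": 0, "wy": 0, "wz": 0}, {"claw": 0.4, "x": 0, "y": 0, "z": 0.7, "wx": 0, "wy": 0, "wz": 0}, {"claw": 0.4, "x": 0, "y": 0, "z": 0.7, "wx": 0, "wy": 0, "wz": 0}, {"claw": 0.4, "x": 0, "y": 0, "z": 0.5, "wx": 0, "wy": 0, "wz": 0}, {"claw": 0.4, "x": 0, "y": 0, "z": 0.3, "wx": 0, "wy": 0, "wz": 0}, {"claw": 0.4, "x": 0, "y": 0, "z": 0.3, "wx": 0, "wy": 0, "wz": 0}, {"claw": 0.4, "x": 0, "y": 0, "z": 0.2, "wx": 0, "wy": 0, "wz": 0}, {"claw": 0.4, "x": 0, "y": 0, "z": 0, "wx": 0, "wy": 0, "wz": 0}])

```text
clock: 18.42
tool_pos: [0.5956, -0.1693, 0.1018]
tcp_rot: [1.0, 0.002, -0.0, -0.0]
contact_force: [-2.4, 1.9, 3.0]
grip_width: 0.0485
finger_force: 62.4
```

>>> play_rows(deltas=[{"claw": 0.4, "x": 0, "y": 0, "z": 0.15, "wx": 0, "wy": 0, "wz": 0}, {"claw": 0.4, "x": 0, "y": 0, "z": 0.1, "wx": 0, "wy": 0, "wz": 0}, {"claw": 0.4, "x": 0, "y": 0, "z": 0, "wx": 0, "wy": 0, "wz": 0}])

```text
clock: 18.8
tool_pos: [0.5957, -0.1693, 0.1015]
tcp_rot: [1.0, 0.002, 0.0, 0.0]
contact_force: [-5.3, 3.2, 15.7]
grip_width: 0.0486
finger_force: 63.7
```

Seated against the stop. Release and go to the middle cap.

>>> play_rows(deltas=[{"claw": 1, "x": 0, "y": 0, "z": 0, "wx": 0, "wy": 0, "wz": 0}, {"claw": 1, "x": 0, "y": 0, "z": 0, "wx": 0, "wy": 0, "wz": 0}, {"claw": 1, "x": 0, "y": 0, "z": 0, "wx": 0, "wy": 0, "wz": 0}, {"claw": 1, "x": 0, "y": 0, "z": -3, "wx": 0, "wy": 0, "wz": 0}, {"claw": 1, "x": 0, "y": 0, "z": -4, "wx": 0, "wy": 0, "wz": 0}, {"claw": 1, "x": 0, "y": 0, "z": -2, "wx": 0, "wy": 0, "wz": 0}, {"claw": 1, "x": -2.3, "y": -3.7, "z": 0, "wx": 0, "wy": 0, "wz": 0}, {"claw": 1, "x": -2.3, "y": -3.7, "z": 0, "wx": 0, "wy": 0, "wz": 0}, {"claw": 1, "x": -2.3, "y": -3.7, "z": 0, "wx": 0, "wy": 0, "wz": 0}, {"claw": 1, "x": -2.3, "y": -3.7, "z": 0, "wx": 0, "wy": 0, "wz": 0}, {"claw": 1, "x": -2.3, "y": -3.7, "z": 0, "wx": 0, "wy": 0, "wz": 0}, {"claw": 1, "x": -2.3, "y": -3.7, "z": 0, "wx": 0, "wy": 0, "wz": 0}])

```text
clock: 20.3
tool_pos: [0.4563, 0.0529, 0.1887]
tcp_rot: [1.0, 0.002, 0.0, -0.0]
contact_force: [0.9, 0.2, -1.1]
grip_width: 0.0856
finger_force: 0.0
```

>>> play_rows(deltas=[{"claw": 1, "x": 0, "y": 0, "z": 0, "wx": 0, "wy": 0, "wz": 0}, {"claw": 1, "x": 0, "y": 0, "z": 0, "wx": 0, "wy": 0, "wz": 0}])

```text
clock: 20.55
tool_pos: [0.4578, 0.0517, 0.189]
tcp_rot: [1.0, 0.003, 0.001, 0.0]
contact_force: [-0.1, -0.3, -0.3]
grip_width: 0.0851
finger_force: 0.0
```

```bash
python3 d.py .457 .0535 .018
```

```text
clock 20.55 pos [0.4578 0.0517 0.189 ] q [-0.13  0.39  1.89 -0.    0.86  1.44] F [-0.1 -0.3 -0.3] w 0.0851 ff 0.0
delta cm [-0.11 -0.19 17.1 ] rot deg [ 0.03 -0.1   0.29]
```

>>> play_rows(deltas=[{"claw": 1, "x": -0.1, "y": -0.15, "z": 4, "wx": 0, "wy": 0, "wz": 0.25}, {"claw": 1, "x": 0, "y": 0, "z": 4, "wx": 0, "wy": 0, "wz": 0}, {"claw": 1, "x": 0, "y": 0, "z": 4, "wx": 0, "wy": 0, "wz": 0}, {"claw": 1, "x": 0, "y": 0, "z": 3, "wx": 0, "wy": 0, "wz": 0}, {"claw": 1, "x": 0, "y": 0, "z": 2, "wx": 0, "wy": 0, "wz": 0}, {"claw": 1, "x": 0, "y": 0, "z": 0, "wx": 0, "wy": 0, "wz": 0}, {"claw": 0.5, "x": 0, "y": 0, "z": 0, "wx": 0, "wy": 0, "wz": 0}, {"claw": 0.5, "x": 0, "y": 0, "z": 0, "wx": 0, "wy": 0, "wz": 0}, {"claw": 0.5, "x": 0, "y": 0, "z": 0, "wx": 0, "wy": 0, "wz": 0}, {"claw": 0.5, "x": 0, "y": 0, "z": 0, "wx": 0, "wy": 0, "wz": 0}, {"claw": 0.5, "x": 0, "y": 0, "z": 0, "wx": 0, "wy": 0, "wz": 0}])

```text
clock: 21.92
tool_pos: [0.4568, 0.0531, 0.0203]
tcp_rot: [1.0, 0.0, 0.002, 0.0]
contact_force: [-0.8, -1.2, 7.0]
grip_width: 0.056
finger_force: 62.9
```

```bash
python3 d.py .6005 .1125 .15
```

```text
clock 21.925 pos [0.4568 0.0531 0.0203] q [-0.13  0.73  2.   -0.    0.41  1.44] F [-0.8 -1.2  7. ] w 0.056 ff 62.9
delta cm [ 14.41  -5.93 -12.93] rot deg [ 0.04 -0.18  0.01]
```

>>> play_rows(deltas=[{"claw": 0.5, "x": 0, "y": 0, "z": -2, "wx": 0, "wy": 0, "wz": 0}, {"claw": 0.5, "x": 0, "y": 0, "z": -4, "wx": 0, "wy": 0, "wz": 0}, {"claw": 0.5, "x": 0, "y": 0, "z": -4, "wx": 0, "wy": 0, "wz": 0}, {"claw": 0.5, "x": 0, "y": 0, "z": -3, "wx": 0, "wy": 0, "wz": 0}, {"claw": 0.5, "x": 2.88, "y": -1.2, "z": 0, "wx": 0, "wy": 0, "wz": 0}, {"claw": 0.5, "x": 2.88, "y": -1.2, "z": 0, "wx": 0, "wy": 0, "wz": 0}, {"claw": 0.5, "x": 2.88, "y": -1.2, "z": 0, "wx": 0, "wy": 0, "wz": 0}, {"claw": 0.5, "x": 2.88, "y": -1.2, "z": 0, "wx": 0, "wy": 0, "wz": 0}, {"claw": 0.5, "x": 2.88, "y": -1.2, "z": 0, "wx": 0, "wy": 0, "wz": 0}, {"claw": 0.5, "x": 0, "y": 0, "z": 0, "wx": 0, "wy": 0, "wz": 0}, {"claw": 0.5, "x": 0, "y": 0, "z": 0, "wx": 0, "wy": 0, "wz": 0}])

```text
clock: 23.3
tool_pos: [0.5983, 0.1134, 0.1488]
tcp_rot: [1.0, 0.0, -0.001, 0.0]
contact_force: [-0.6, -0.0, -0.5]
grip_width: 0.0561
finger_force: 64.1
```

```bash
python3 d.py .6007 .113 .0773
python3 - <<'E'
from h import *
from bench import imaging,bot
s=imaging.capture("scene"); x,y,z=bot.read_state()["tool_pos"]
z0=z-.0203; print(z0)
overlay(s,[(x,y,z0,.058),(.6005,.1125,.088,.043),(.592,-.169,.116,.05),(.592,-.169,.082,.05)],"pics/g6.png",(190,80,350,230),4)
E
```

```text
clock 23.3 pos [0.5983 0.1134 0.1488] q [ 0.    0.62  1.55 -0.    0.97  1.57] F [-0.6 -0.  -0.5] w 0.0561 ff 64.1
delta cm [0.25 0.04 7.15] rot deg [0.01 0.11 0.03]
0.12847973929136253
```

View pics/g6.png

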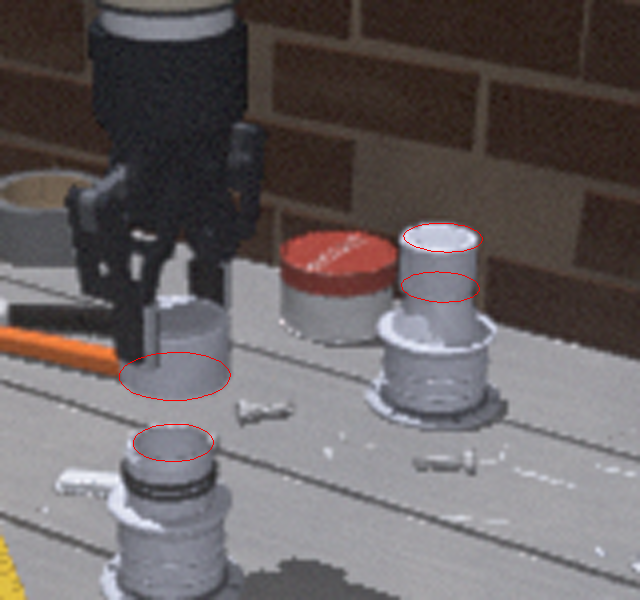

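The small cap is fully down, its top at (440,237) as predicted. The middle cap's edge at (175,376) sits above the spigot at (172,442). Lowering.

>>> play_rows(deltas=[{"claw": 0.5, "x": 0.2, "y": 0, "z": 2, "wx": 0, "wy": 0, "wz": 0}, {"claw": 0.5, "x": 0, "y": 0, "z": 1, "wx": 0, "wy": 0, "wz": 0}, {"claw": 0.5, "x": 0, "y": 0, "z": 0.7, "wx": 0, "wy": 0, "wz": 0}, {"claw": 0.5, "x": 0, "y": 0, "z": 0.7, "wx": 0, "wy": 0, "wz": 0}, {"claw": 0.5, "x": 0, "y": 0, "z": 0.7, "wx": 0, "wy": 0, "wz": 0}, {"claw": 0.5, "x": 0, "y": 0, "z": 0.7, "wx": 0, "wy": 0, "wz": 0}, {"claw": 0.5, "x": 0, "y": 0, "z": 0.5, "wx": 0, "wy": 0, "wz": 0}, {"claw": 0.5, "x": 0, "y": 0, "z": 0.4, "wx": 0, "wy": 0, "wz": 0}, {"claw": 0.5, "x": 0, "y": 0, "z": 0.3, "wx": 0, "wy": 0, "wz": 0}, {"claw": 0.5, "x": 0, "y": 0, "z": 0.2, "wx": 0, "wy": 0, "wz": 0}, {"claw": 0.5, "x": 0, "y": 0, "z": 0.1, "wx": 0, "wy": 0, "wz": 0}, {"claw": 0.5, "x": 0, "y": 0, "z": 0, "wx": 0, "wy": 0, "wz": 0}])

```text
clock: 24.85
tool_pos: [0.6018, 0.1135, 0.0772]
tcp_rot: [1.0, 0.0, 0.0, 0.0]
contact_force: [-2.2, -0.4, 5.9]
grip_width: 0.0559
finger_force: 64.8
```

>>> play_rows(deltas=[{"claw": 0.5, "x": 0, "y": 0, "z": 0.15, "wx": 0, "wy": 0, "wz": 0}, {"claw": 0.5, "x": 0, "y": 0, "z": 0.05, "wx": 0, "wy": 0, "wz": 0}, {"claw": 0.5, "x": 0, "y": 0, "z": 0, "wx": 0, "wy": 0, "wz": 0}])

```text
clock: 25.22
tool_pos: [0.6019, 0.1135, 0.077]
tcp_rot: [1.0, 0.0, 0.001, 0.0]
contact_force: [-5.1, -0.3, 16.6]
grip_width: 0.0558
finger_force: 65.8
```

>>> play_rows(deltas=[{"claw": 1, "x": 0, "y": 0, "z": 0, "wx": 0, "wy": 0, "wz": 0}, {"claw": 1, "x": 0, "y": 0, "z": 0, "wx": 0, "wy": 0, "wz": 0}, {"claw": 1, "x": 0, "y": 0, "z": 0, "wx": 0, "wy": 0, "wz": 0}, {"claw": 1, "x": 0, "y": 0, "z": -3, "wx": 0, "wy": 0, "wz": 0}, {"claw": 1, "x": 0, "y": 0, "z": -5, "wx": 0, "wy": 0, "wz": 0}, {"claw": 1, "x": 0, "y": 0, "z": -5, "wx": 0, "wy": 0, "wz": 0}, {"claw": 1, "x": 0, "y": 0, "z": 0, "wx": 0, "wy": 0, "wz": 0}, {"claw": 1, "x": 0, "y": 0, "z": 0, "wx": 0, "wy": 0, "wz": 0}])

```text
clock: 26.22
tool_pos: [0.6011, 0.1134, 0.2031]
tcp_rot: [1.0, 0.0, -0.001, -0.0]
contact_force: [-0.3, -0.4, -0.4]
grip_width: 0.0854
finger_force: 0.0
```

Run:
```python
from h import *
from bench import imaging,bot
s=imaging.capture("scene")
overlay(s,[(.6005,.1125,.091,.058),(.6005,.1125,.057,.058),(.6005,.1125,.054,.068),(.592,-.169,.116,.05),(.592,-.169,.054,.078),(.46,.204,.034,.068)],"pics/g7.png",(190,90,350,290),3)
```

```text
(no output)
```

View pics/g7.png

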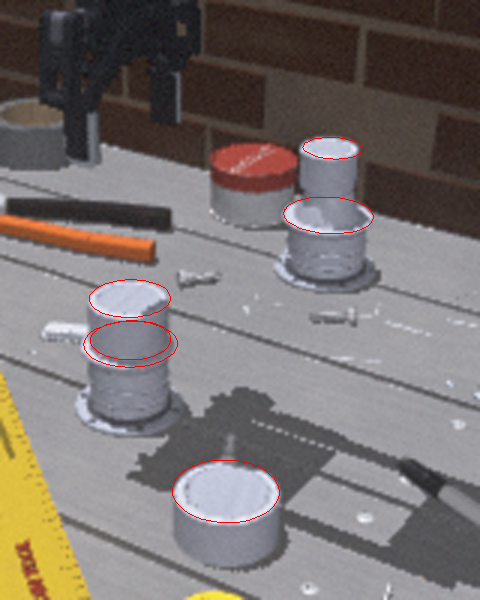

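Both caps are fully down, with tops at (129,299) and (329,148) as predicted. The large cap stands untouched at (226,492).

```bash
python3 -c "
from bench import job_done
print(job_done())"
```

```text
the job is handed in; nothing more can be done
None
```

I seated the reducer and nipple on their collars, pushed the small and middle caps fully down on them, left the large cap untouched, and handed the job in at about 26 s; it gave no verdict.

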